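Fill the gap on the cactus carousel, turn the new pot to the customer and hold it there

TASK

Take the pot with the rosette succulent (the leafy star shape) out of the black cell tray and stand it fully down inside the wire hoop at the one empty place of the revolving pot stand, then let go of it. Then turn the stand (the wooden grip on its post is meant for this) until that pot faces the front, straight in line with the price-card holder, and finish while still holding the stand so that it cannot turn, with your hand off the pot. Go gently enough that no pot tips over or leaves its place, and leave the things on the bench and in the tray where they are.

Things in the scene. Friction and masses are not known exactly. Their poses are not given: they have to be found in the camera images.
- stand: fixed black steel foot of the revolving pot stand, 250 mm disc on the bench; origin on the turning axis at bench height; its x axis points to the front, where the card holder (a sloping black plate 90 mm wide, 50 mm high, with a blank white card) stands 205 mm from the axis. The front is the far side from the robot, turned up to 0.3 rad either way
- carousel: the turning part: zinc deck 334 mm across, upper face 50 mm above the bench, five wire hoops, 16 mm centre post with a wooden grip; turns endlessly both ways about the vertical through its origin (at bench height), stays put (0.1 N m friction) but may shift a few degrees as fingers let go; jerks rock the pots. x axis to the empty place, y along the grip. Places 125 mm from the axis, 72 degrees apart
- vacant_place (a point): centre of the empty place, on the deck's upper face 50 mm above the bench (the only one of the five without a pot). Its hoop is a 4 mm wire ring, 53 mm inside, 61 mm outside, its top 26 mm above the deck; the pot's tapered body goes through it and stands on the deck
- carousel_grip (a point): centre of the wooden grip on top of the post: a level bar 70 mm long (carousel y), 18 mm thick (carousel x), 22 mm high, its top 216 mm above the bench; free space all round above the plants
- rosette_pot: the pot to move: clay pot 58 mm high, foot 44 mm across, widening to 50 mm below a lip 58 mm across and 18 mm high at the top, about 160 g; a grey-green leaf rosette stands 23 mm above the lip. Grip it by the lip. Origin at the centre of its underside, 3 mm above the bench in the tray; z up; its own yaw means nothing
- tray: fixed black cell tray 250 x 160 x 24 mm, origin at the centre of its underside, long side along its x, six round 51 mm cells in 3 x 2 at 80 mm (x) and 74 mm (y); three hold pots, no two of them in neighbouring cells along a side, and which pot is in which varies
- barrel_pot: bystander in the tray, round barrel cactus, same 58 mm high clay pot (lip 58 mm across), origin at the centre of its underside
- columns_pot: bystander in the tray, three short columns, same 58 mm high clay pot (lip 58 mm across), origin at the centre of its underside
- shown1: bystander on the carousel, paddle cactus, 72 degrees anticlockwise from the empty place, same 58 mm high clay pot (lip 58 mm across), origin at the centre of its underside
- shown2: bystander on the carousel, short columns, at 144 degrees, same 58 mm high clay pot (lip 58 mm across), origin at the centre of its underside
- shown3: bystander on the carousel, barrel cactus, at 216 degrees, same 58 mm high clay pot (lip 58 mm across), origin at the centre of its underside
- shown4: bystander on the carousel, paddle cactus, at 288 degrees, same 58 mm high clay pot (lip 58 mm across), origin at the centre of its underside; all cacti stand less than 35 mm above their lips
- trowel: hand trowel lying on the bench to the left, 290 mm long along its x
- label_cup: zinc cup of white plant labels, 76 mm across, 120 mm high, beyond the far end of the tray
- sprayer: white spray bottle, 72 mm across, 180 mm high, on the left
Not all that is in view belongs to the job. What is shaped like the rosette_pot but yellow is not meant.

How it is judged:
By the outcome, as a careful person would: the job done as asked, in the order asked, and still so for the second after the job is handed in, while the arm keeps its last pose, push and grip.
It also fails if it takes over 64 s, if anything falls off the work surface, if the arm or the gripper's body presses on something with over 40 N, if the wrist force passes 120 N, or if a joint passes its speed limit or range.

ROBOT

A 6-joint arm with a two-finger parallel gripper is mounted at the origin on the work surface. World frame = base frame: x ahead of the robot, y to its left, z up, the work surface at z = 0. Lengths are in mm, angles in rad, forces in N, time in s.
With the tool pointing down it reaches from about 350 to 975 mm from the base axis. Payload 7.1 kg.
Tool frame: the origin (TCP) lies at the very end of the fingers, on their centre line; the grasp point (between the pads) lies 19 mm behind it; y points along the fingers, x is the direction in which the jaws open and shut, and the axes are right-handed (so a half turn about y gives the same grasp; the last joint's range is limited). The gripper opens to 88 mm and grips with 3 to 60 N. Pads are 20 mm wide; open, the fingers measure 115 mm over their backs; the gripper's body (75 mm by 178 mm) begins 61 mm behind the grasp point.
Start: joints at [-1.13, 0.423, 1.63, -0, 1.089, -0.019], TCP at [277.37, -560.063, 222.675] pointing down, gripper open.
Joint ranges: [-3, 3], [-0.9, 2.11], [0.09, 2.58], [-1.31, 4.45], [0.11, 2.69], [-2.54, 2.54]. Speed limits (rad/s): [2.39, 2.39, 3.01, 3.14, 3.14, 3.14].

INTERFACE

Orientations are given as a rotation vector (axis times angle).
In Python, from workcell import ctrl gives the robot as it stands. The module is installed in compiled form; this text tells all that it offers.
- The arm moves only by the tool carry_out, never from a script. Its arguments are lists of equal length, an entry for each row: "delta_pos": the shift along the tool's x, y, z in cm, a list of three; "rotation": the turn, a rotation vector about the tool's x, y, z in rad, a list of three. In form: {"delta_pos": [[dx, dy, dz], ...], "rotation": [[wx, wy, wz], ...]}. A call has 1 to 12 rows; each row is the pose to reach, as a shift and turn from the pose commanded when the call began, along the tool's axes at that moment; what a row does not reach only later rows make up. A row lasts 1/12 s, in which the tool goes at most 41.7 mm and 7.16 degrees, less where a joint would pass 70% of its speed; a pose out of reach is approached as far as the arm can. A call with a gripper value outside its range is refused whole. "hand" is the closure in counts, from 0 (fully open) to 255 (shut), set as the call begins (left out, the last holds). The fingers move at their own pace and stop on an object; the grip force is fixed at half the most. Time passes only in rows, so rows that repeat a pose let the fingers close. It gives the time, the measured TCP pose, the force and the opening at its end, in the units of the state.
- ctrl.get_obs(): the state, without advancing time (a new reading comes with each control period).
- ctrl.get_image(name): name is "scene" or "top" or "wrist"; returns the picture (384x512x3 uint8, red, green, blue); there is no depth.
- ctrl.camera_info(name): a dict with "fov_y" (degrees; the focal length in pixels is half the picture's height over the tangent of half this angle, whatever the lens; pixels are square), "cx", "cy" (the principal point, pixels), "R" (3x3) and "t" (3): a world point X has camera coordinates R X + t; the wrist camera has in their place "T_tool_cam" (4x4, takes a point from camera to tool coordinates, whose origin is the TCP and whose axes are the tool frame's). Camera axes: x right, y down, z forward; pixel columns grow to the right and rows downward; lengths in mm; the calibration is good to about 2 mm. A picture is of the moment at which its call begins: read the wrist's pose just before it. camera_info takes no time and is no camera call.
- ctrl.close_job(): hands the job in, once; it reports no verdict.
The state is a dict: "t": time; "qpos": joint angles; "qvel": joint speeds; "joint_torque": joint torques, N m; "ee_pos": TCP position; "orientation": TCP orientation; "ft_force": force on the tool from outside, world axes, zero at the start; "moment": the same for the moment, N m; "width": finger opening in mm.
Only numpy, scipy, OpenCV 4.12 (cv2) and the standard library are available. Lean on these libraries where they do the work, as an engineer would, in place of code of your own. Each camera call takes 0.05 s, during which the arm holds its last target.

## Working session

There is one attempt and no reset: what is moved stays moved. The work goes in short steps, Python scripts to look and compute and a tool call to move; the robot and the scene stay as the last step left them, time stands still between calls to the robot, and variables do not carry over. Pictures are saved under pics/ and viewed, and the job is handed in when it is done.

Besides the shell and the picture viewer there is one more tool, called as name(argument=value, ...) on one line, values as JSON. carry_out: Moves the arm, as the interface text tells. Its arguments: {"type":"object","properties":{"delta_pos":{"type":"array","items":{"type":"array","items":{"type":"number"}}},"rotation":{"type":"array","items":{"type":"array","items":{"type":"number"}}},"hand":{"type":"number"}},"required":["delta_pos","rotation"]}

```bash
mkdir -p pics; python3 - <<'E'
from workcell import ctrl
import cv2
o=ctrl.get_obs()
for k,v in o.items(): print(k,v)
for n in ["scene","top","wrist"]:
    im=ctrl.get_image(n); cv2.imwrite(f"pics/{n}0.png",im[:,:,::-1]); print(n,ctrl.camera_info(n))
E
```

```text
t 0.0
qpos [-1.12996953e+00  4.23838817e-01  1.63066938e+00  2.62159144e-05
  1.08861993e+00 -1.89954897e-02]
qvel [ 0.00097385  0.00073473  0.00030923  0.00063522  0.00037938 -0.00095787]
joint_torque [ 1.86398705e-03 -5.44626260e+01 -2.73668307e+01  6.44523581e-02
  2.27531459e-02 -8.47896695e-05]
ee_pos [ 277.16405007 -559.56602542  221.91107118]
orientation [-1.39144444  0.86513383 -0.86304248]
ft_force [-0.2425485   0.15467807 -0.93512442]
moment [-0.03079509 -0.01712914 -0.02984387]
width 87.75449735873904
scene {'fov_y': 45.598908971528196, 'cx': 248.61103438589512, 'cy': 191.54486794059324, 'R': array([[ 0.78033242,  0.62517767, -0.0153038 ],
       [ 0.35047779, -0.45746381, -0.81724671],
       [-0.51792532,  0.63236046, -0.57608473]]), 't': array([-431.88854251,  -45.28910553, 1571.94825018])}
top {'fov_y': 43.52199203230783, 'cx': 257.19493387031963, 'cy': 181.03841838025176, 'R': array([[ 0.01813061, -0.99973298,  0.01432647],
       [-0.99628074, -0.01927151, -0.08398393],
       [ 0.08423759, -0.01275051, -0.99636412]]), 't': array([  14.54699575,  520.39503959, 1413.54824249])}
wrist {'fov_y': 62.62845670088213, 'cx': 251.31010060650226, 'cy': 192.58335562730568, 'T_tool_cam': array([[ 9.99999902e-01, -4.25032413e-04,  1.23506305e-04,
        -1.79816871e-01],
       [-2.39699219e-04, -2.85465568e-01,  9.58388936e-01,
        -1.62470966e+02],
       [-3.72089565e-04, -9.58388871e-01, -2.85465642e-01,
         7.85047883e+01],
       [ 0.00000000e+00,  0.00000000e+00,  0.00000000e+00,
         1.00000000e+00]])}
```

View pics/scene0.png

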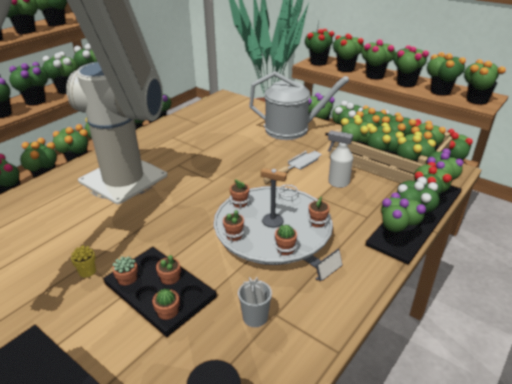

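View pics/top0.png

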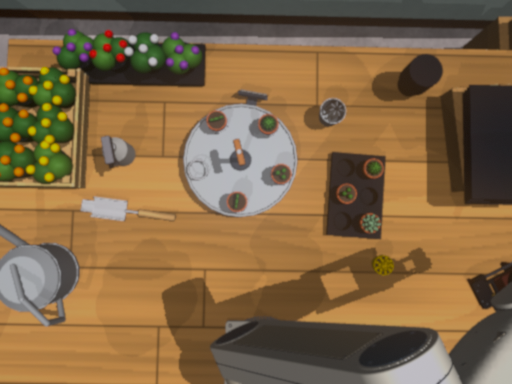

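View pics/wrist0.png

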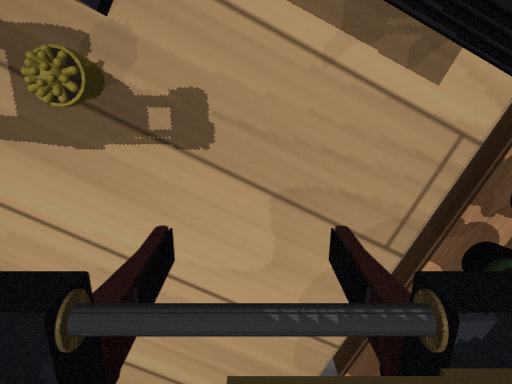

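The scene picture shows the rosette at about (125,268) and the yellow look-alike at (84,260). In the top view, the rosette candidates are the grey-green star in a tray cell at (370,223) and the yellow one on the bench at (383,265), which is excluded by its colour. The other tray pots are at (346,193) and (374,168), the empty hoop is at (196,170), the grip is at (239,152) and the card is at (252,96). I'll confirm the rosette in an enlarged crop and measure.

```bash
cat > h.py <<'E'
import numpy as np, cv2
from workcell import ctrl
from scipy.spatial.transform import Rotation as Ro
def K(ci): 
    f=192/np.tan(np.radians(ci['fov_y']/2)); return f,ci['cx'],ci['cy']
def ray(n,uv,pose=None):
    ci=ctrl.camera_info(n); f,cx,cy=K(ci)
    d=np.array([(uv[0]-cx)/f,(uv[1]-cy)/f,1])
    if n=='wrist':
        p,r=pose; T=ci['T_tool_cam']; Rw=Ro.from_rotvec(r).as_matrix()
        return p+Rw@T[:3,3], Rw@T[:3,:3]@d
    return -ci['R'].T@ci['t'], ci['R'].T@d
def onz(n,uv,z,pose=None):
    c,d=ray(n,uv,pose); return c+d*(z-c[2])/d[2]
def proj(n,X,pose=None):
    ci=ctrl.camera_info(n); f,cx,cy=K(ci); X=np.asarray(X,float)
    if n=='wrist':
        p,r=pose; T=ci['T_tool_cam']; Rw=Ro.from_rotvec(r).as_matrix()
        c=T[:3,:3].T@(Rw.T@(X-p)-T[:3,3])
    else: c=ci['R']@X+ci['t']
    return np.array([f*c[0]/c[2]+cx,f*c[1]/c[2]+cy])
def tri(l):
    A=np.zeros((3,3));b=np.zeros(3)
    for c,d in l:
        d=d/np.linalg.norm(d);P=np.eye(3)-np.outer(d,d);A+=P;b+=P@c
    return np.linalg.solve(A,b)
E
python3 - <<'E'
from h import *
a=cv2.imread('pics/top0.png');b=cv2.imread('pics/scene0.png')
c1=cv2.resize(a[140:290,320:420],None,fx=4,fy=4,interpolation=cv2.INTER_CUBIC)
c2=cv2.resize(b[235:335,65:165],None,fx=4,fy=4,interpolation=cv2.INTER_CUBIC)
o=np.zeros((600,800,3),np.uint8);o[:600,:400]=c1;o[:400,400:]=c2;cv2.imwrite('pics/crop1.png',o)
cv2.imwrite('pics/crop2.png',cv2.resize(a[85:225,170:310],None,fx=4.2,fy=4.2,interpolation=cv2.INTER_CUBIC))
print('tray top z~61 rosette lip',onz('top',(370,223),61),'yellow',onz('top',(383,265),60))
E
```

```text
tray top z~61 rosette lip [ 401.30913617 -303.48516205   61.        ] yellow [ 281.75702036 -341.00959436   60.        ]
```

View pics/crop1.png

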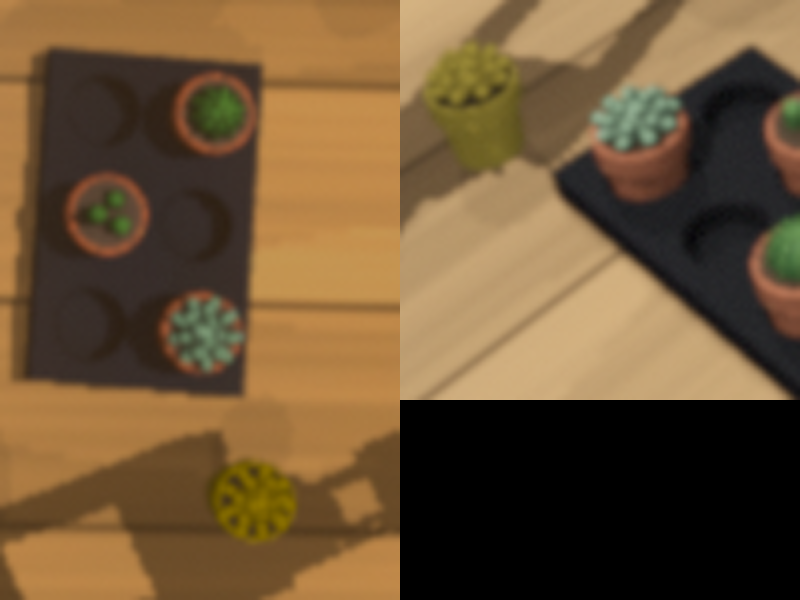

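View pics/crop2.png

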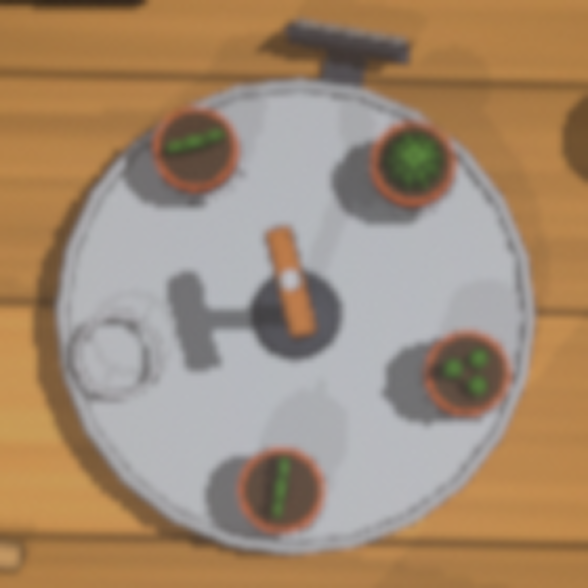

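Enlarged, the crop confirms it: the grey-green star rosette in the clay pot is at (370.7,223.2) in the tray's near right cell. The yellow one stands on bare bench and is not meant. Next I measure everything.

```bash
python3 - <<'E'
from h import *
a=cv2.imread('pics/top0.png');hsv=cv2.cvtColor(a,cv2.COLOR_BGR2HSV)
print('lip hsv',hsv[162,365:385:2].tolist()[:5], 'wood',hsv[140,350].tolist(),'deck',hsv[185,220].tolist())
# rim-coloured mask
H,S,V=[hsv[...,i].astype(int) for i in range(3)]
m=((H<=9)|(H>=175))&(S>110)&(V>60)
m=m.astype(np.uint8)*255
n,l,s,c=cv2.connectedComponentsWithStats(cv2.morphologyEx(m,cv2.MORPH_CLOSE,np.ones((3,3))))
for i in range(1,n):
    x,y,w,h,ar=s[i]
    if ar>30 and 170<x<400 and 80<y<260:
        pts=cv2.findNonZero((l==i).astype(np.uint8)); (cx,cy),r=cv2.minEnclosingCircle(pts)
        z=61 if cx>320 else 108
        print('comp',x,y,w,h,ar,'circ %.1f %.1f r%.1f'%(cx,cy,r),'bbox c',x+w/2-.5,y+h/2-.5,'->',onz('top',(x+w/2-.5,y+h/2-.5),z).round(1))
# deck
d=((S<50)&(V>120)).astype(np.uint8)*255
d[:, :180]=0; d[:,305:]=0; d[:95]=0; d[222:]=0
n,l,s,c=cv2.connectedComponentsWithStats(d); i=1+np.argmax(s[1:,4])
cn,_=cv2.findContours((l==i).astype(np.uint8),cv2.RETR_EXTERNAL,cv2.CHAIN_APPROX_NONE)
cn=max(cn,key=cv2.contourArea); hull=cv2.convexHull(cn)
P=np.array([onz('top',p[0],50)[:2] for p in hull])
A=np.c_[2*P,np.ones(len(P))];sol=np.linalg.lstsq(A,(P**2).sum(1),rcond=None)[0]
print('deck c',sol[:2],'r',np.sqrt(sol[2]+sol[:2]@sol[:2]))
# grip
g=((H>=9)&(H<=16)&(S>140)).astype(np.uint8); gg=np.zeros_like(g);gg[135:172,228:252]=g[135:172,228:252]
n,l,s,c=cv2.connectedComponentsWithStats(gg); i=1+np.argmax(s[1:,4])
print('grip',s[i],cv2.minAreaRect(cv2.findNonZero((l==i).astype(np.uint8))))
rect=cv2.boxPoints(cv2.minAreaRect(cv2.findNonZero((l==i).astype(np.uint8))))
print(np.array([onz('top',p,216) for p in rect]).round(0))
print('hoop',onz('top',(170+112/4.2,85+358/4.2),76))
print('card', [onz('top',(170+u/4.2,85+v/4.2),30).round() for u,v in [(290,30),(408,52)]])
E
```

```text
lip hsv [[10, 175, 108], [10, 161, 136], [13, 135, 87], [26, 126, 67], [35, 133, 71]] wood [16, 156, 160] deck [110, 8, 188]
comp 206 114 20 17 64 circ 215.7 120.6 r9.9 bbox c 215.5 122.0 -> [678.1 146.4 108. ]
comp 259 115 18 19 51 circ 267.5 123.8 r9.5 bbox c 267.5 124.0 -> [675.5  -0.9 108. ]
comp 272 175 17 9 33 circ 280.0 177.0 r8.2 bbox c 280.0 179.0 -> [519.7 -38.5 108. ]
comp 339 182 19 15 46 circ 348.0 190.0 r10.3 bbox c 348.0 189.0 -> [ 498.6 -239.5   61. ]
comp 227 194 19 18 49 circ 236.0 201.6 r9.6 bbox c 236.0 202.5 -> [451.5  83.5 108. ]
deck c [580.34906674  76.87149063] r 166.25565014546797
grip [238 155   6   9  43] ((240.5, 159.0), (8.825225830078125, 4.510671138763428), 78.69007110595703)
[[570.  79. 216.]
 [573.  68. 216.]
 [550.  63. 216.]
 [548.  74. 216.]]
hoop [543.20195902 199.33152985  76.        ]
card [array([787.,  84.,  30.]), array([773.,  -1.,  30.])]
```

```bash
python3 - <<'E'
from h import *
o=ctrl.get_obs(); R=Ro.from_rotvec(o['orientation']).as_matrix(); print(R.round(3)); print('yaw x',np.degrees(np.arctan2(R[1,0],R[0,0])),np.degrees(o['qpos']).round(1))
print('base->tcp az',np.degrees(np.arctan2(o['ee_pos'][1],o['ee_pos'][0])))
# tray corners, scene view lip of rosette
a=cv2.imread('pics/top0.png');g=cv2.cvtColor(a,cv2.COLOR_BGR2GRAY)
m=np.zeros_like(g);m[148:242,322:392]=(a.max(2)[148:242,322:392]<80)
m=cv2.morphologyEx(m,cv2.MORPH_CLOSE,np.ones((15,15)));m=cv2.morphologyEx(m,cv2.MORPH_OPEN,np.ones((9,9)))
r=cv2.minAreaRect(cv2.findNonZero(m));print(r);b=cv2.boxPoints(r);print(np.array([onz('top',p,24)[:2] for p in b]).round())
# rosette leaf centroid
hsv=cv2.cvtColor(a,cv2.COLOR_BGR2HSV)
for n,z in (('top',70),('scene',70)):
    a=cv2.imread(f'pics/{n}0.png');hsv=cv2.cvtColor(a,cv2.COLOR_BGR2HSV).astype(int)
    m=((hsv[...,0]>60)&(hsv[...,0]<95)&(hsv[...,1]>25)&(hsv[...,2]>60)).astype(np.uint8)
    k=np.zeros_like(m)
    if n=='top':k[205:242,350:392]=1
    else:k[248:292,105:145]=1
    M=cv2.moments(m*k,True);uv=(M['m10']/M['m00'],M['m01']/M['m00']);print(n,uv,M['m00'],onz(n,uv,z))
    globals()[n]=ray(n,uv)
print(tri([top,scene]))
E
```

```text
[[ 0.444 -0.001  0.896]
 [-0.896  0.001  0.444]
 [-0.001 -1.     0.   ]]
yaw x -63.657208885957665 [-64.7  24.3  93.4  -0.   62.4  -1.1]
base->tcp az -63.65316743830125
((355.0876770019531, 195.05934143066406), (54.02878189086914, 82.45924377441406), 3.122130870819092)
[[ 364. -182.]
 [ 610. -194.]
 [ 605. -356.]
 [ 359. -342.]]Traceback (most recent call last):
  File "<stdin>", line 17, in <module>
ZeroDivisionError: float division by zero
```

```bash
cat >> h.py <<'E'
def go(x,y,z,yaw):
    """print move (cm, tool axes; rotvec) from measured pose to TCP target, tool down, jaw x at yaw deg"""
    o=ctrl.get_obs();R=Ro.from_rotvec(o['orientation']).as_matrix();p=o['ee_pos']
    c,s=np.cos(np.radians(yaw)),np.sin(np.radians(yaw))
    G=np.array([[c,0,-s],[s,0,c],[0,-1,0]])
    if np.linalg.det(G)<0: G[:,2]*=-1
    d=R.T@(np.array([x,y,z])-p)/10
    w=Ro.from_matrix(R.T@G).as_rotvec()
    print('t %.2f'%o['t'],'pos',p.round(1),'yaw %.2f'%np.degrees(np.arctan2(R[1,0],R[0,0])),'q',np.degrees(o['qpos']).round(0),'w %.1f'%o['width'],'F',o['ft_force'].round(1))
    print('delta',d.round(3),'rot',w.round(4))
def snap(n,f):
    o=ctrl.get_obs();im=ctrl.get_image(n);cv2.imwrite('pics/'+f+'.png',im[:,:,::-1]);np.save('pics/'+f+'.npy',np.r_[o['ee_pos'],o['orientation']]);return im[:,:,::-1].copy(),(o['ee_pos'],o['orientation'])
E
python3 - <<'E'
from h import *
go(400,-304,200,0)
for n in('top','scene'):
    a=cv2.imread(f'pics/{n}0.png');hsv=cv2.cvtColor(a,cv2.COLOR_BGR2HSV)
    x,y=(371,223) if n=='top' else (125,265)
    print(n,hsv[y-4:y+5:2,x-4:x+5:2].tolist())
E
```

```text
t 0.15 pos [ 277.2 -559.7  222.1] yaw -63.66 q [-65.  24.  93.  -0.  62.  -1.] w 87.5 F [-0.8 -0.  -0.2]
delta [-17.461   2.229  22.352] rot [-7.000e-04 -1.111e+00 -1.100e-03]
top [[[53, 65, 126], [50, 64, 108], [47, 69, 96], [48, 64, 111], [45, 66, 100]], [[46, 68, 90], [51, 64, 115], [52, 63, 118], [51, 64, 120], [43, 64, 99]], [[47, 66, 96], [50, 61, 118], [54, 59, 147], [51, 62, 119], [49, 63, 118]], [[46, 69, 92], [44, 66, 85], [50, 66, 119], [51, 64, 120], [44, 62, 103]], [[42, 69, 81], [51, 65, 117], [51, 63, 117], [47, 68, 105], [51, 64, 128]]]
scene [[[59, 45, 147], [59, 42, 168], [59, 45, 147], [59, 48, 121], [60, 45, 147]], [[59, 45, 146], [60, 42, 159], [59, 48, 121], [59, 47, 137], [59, 47, 124]], [[59, 44, 158], [59, 45, 146], [60, 44, 132], [60, 43, 147], [59, 48, 122]], [[60, 44, 151], [60, 48, 111], [60, 48, 138], [58, 49, 130], [56, 50, 86]], [[60, 46, 139], [58, 49, 84], [58, 49, 129], [59, 44, 155], [43, 53, 86]]]
```

carry_out(delta_pos=[[-4,0.5,5],[-8,1,10],[-12,1.5,15],[-15,2,19],[-17.5,2.2,22.4],[-17.5,2.2,22.4],[-17.5,2.2,22.4],[-17.5,2.2,22.4],[-17.5,2.2,22.4],[-17.5,2.2,22.4],[-17.5,2.2,22.4]], rotation=[[0,-0.12,0],[0,-0.24,0],[0,-0.36,0],[0,-0.48,0],[0,-0.6,0],[0,-0.72,0],[0,-0.84,0],[0,-0.96,0],[0,-1.08,0],[0,-1.11,0],[0,-1.11,0]])

```text
t: 1.07
ee_pos: [400.5, -303.4, 200.5]
orientation: [-1.571, -0.0, 0.001]
ft_force: [0.6, -0.0, -0.0]
width: 87.7
```

```bash
python3 - <<'E'
from h import *
im,p=snap('wrist','w1'); go(400,-304,200,0); print(proj('wrist',[401,-304,61],p))
E
```

```text
t 1.12 pos [ 400.4 -303.6  200.6] yaw -0.10 q [-39.  16. 110.   0.  55. -38.] w 87.4 F [-0.1 -0.  -0.3]
delta [-0.044  0.058 -0.04 ] rot [-0.0002 -0.0017 -0.0002]
[251.84310806 182.18321405]
```

View pics/w1.png

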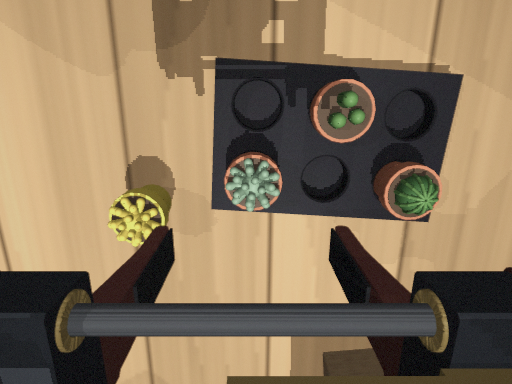

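The wrist picture shows the rosette pot's lip at about (253,182), as predicted. The yellow pot is at (138,217), columns at (343,110) and barrel at (410,190).

```bash
python3 - <<'E'
from h import *
a=cv2.imread('pics/w1.png');v=np.load('pics/w1.npy');p=(v[:3],v[3:])
hsv=cv2.cvtColor(a,cv2.COLOR_BGR2HSV).astype(int)
def fit(x0,x1,y0,y1,z,nm):
    m=np.zeros(a.shape[:2],np.uint8)
    s=hsv[y0:y1,x0:x1]; m[y0:y1,x0:x1]=((s[...,0]<12)|(s[...,0]>172))&(s[...,1]>90)&(s[...,2]>70)
    h=cv2.convexHull(cv2.findNonZero(m))
    P=np.array([onz('wrist',q[0],z,p)[:2] for q in h.astype(float)])
    A=np.c_[2*P,np.ones(len(P))];sol=np.linalg.lstsq(A,(P**2).sum(1),rcond=None)[0]
    print(nm,sol[:2].round(1),'r',np.sqrt(sol[2]+sol[:2]@sol[:2]).round(1),cv2.boundingRect(h))
fit(215,292,145,220,61,'rosette lip'); fit(305,385,70,150,61,'columns'); 
M=((hsv[...,0]>60)&(hsv[...,0]<95)&(hsv[...,1]>25)).astype(np.uint8);M[:145]=0;M[220:]=0;M[:,:215]=0;M[:,292:]=0
print(cv2.boundingRect(cv2.findNonZero(M)))
E
```

```text
rosette lip [ 401.9 -303.7] r 29.3 (224, 152, 59, 59)
columns [ 485.4 -235.8] r 29.4 (311, 79, 65, 64)
(226, 145, 53, 66)
```

carry_out(delta_pos=[[0.15,3,0],[0.15,6,0],[0.15,9,0],[0.15,12,0],[0.15,14,0],[0.15,15.2,0],[0.15,15.8,0],[0.15,16.1,0],[0.15,16.1,0]], rotation=[[0,0,0],[0,0,0],[0,0,0],[0,0,0],[0,0,0],[0,0,0],[0,0,0],[0,0,0],[0,0,0]])

```text
t: 1.87
ee_pos: [401.9, -304.0, 39.5]
orientation: [-1.571, 0.002, -0.001]
ft_force: [0.1, -0.4, 0.0]
width: 87.8
```

carry_out(delta_pos=[[0,0,0],[0,0,0],[0,0,0],[0,0,0],[0,0,0],[0,0,0],[0,0,0],[0,0,0]], rotation=[[0,0,0],[0,0,0],[0,0,0],[0,0,0],[0,0,0],[0,0,0],[0,0,0],[0,0,0]], hand=255)

```text
t: 2.53
ee_pos: [402.2, -304.0, 40.1]
orientation: [-1.571, 0.0, -0.001]
ft_force: [-0.6, 0.4, 6.1]
width: 56.4
```

```bash
python3 - <<'E'
from h import *
snap('wrist','w2'); go(402,-304,160,0)
E
```

```text
t 2.58 pos [ 402.2 -304.1   40.1] yaw -0.06 q [-38.  31. 114.  -0.  34. -38.] w 56.1 F [-1.6  0.5  6.3]
delta [ -0.013 -11.988  -0.   ] rot [ 0.0004 -0.0011  0.0006]
```

View pics/w2.png

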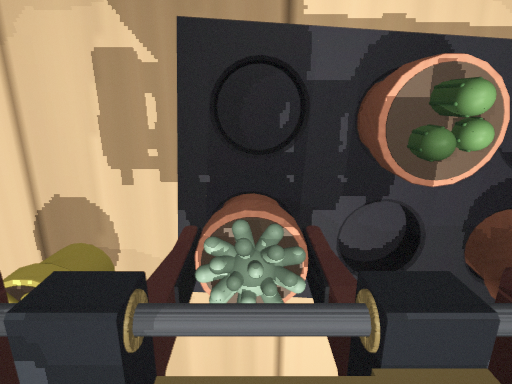

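The fingers hold the lip on both sides at (200–305, 250), with an opening of 56 mm. I'll lift straight up, gently.

carry_out(delta_pos=[[0,-0.3,0],[0,-1,0],[0,-2,0],[0,-3.2,0],[0,-4.6,0],[0,-6,0],[0,-7.5,0],[0,-9,0],[0,-10.5,0],[0,-11.6,0],[0,-12,0],[0,-12,0]], rotation=[[0,0,0],[0,0,0],[0,0,0],[0,0,0],[0,0,0],[0,0,0],[0,0,0],[0,0,0],[0,0,0],[0,0,0],[0,0,0],[0,0,0]])

```text
t: 3.58
ee_pos: [402.4, -304.2, 160.9]
orientation: [-1.572, -0.001, -0.002]
ft_force: [-0.2, 0.1, -2.5]
width: 56.1
```

```bash
python3 - <<'E'
from h import *
im,p=snap('wrist','w3'); s,_=snap('scene','s3'); go(480,-60,210,16)
E
```

```text
t 3.68 pos [ 401.7 -303.6  159.4] yaw -0.06 q [-38.  19. 111.   0.  49. -38.] w 56.3 F [-0.4  0.3 -1.8]
delta [ 7.807 -5.055 24.37 ] rot [-0.0004 -0.2803 -0.0003]
```

View pics/w3.png

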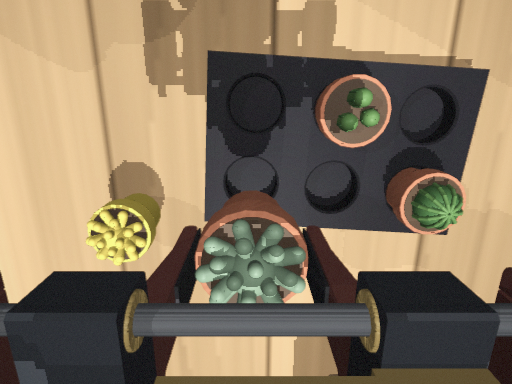

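View pics/s3.png

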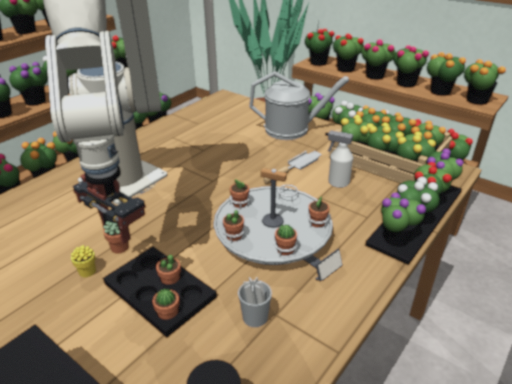

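The pot hangs upright in the gripper in both pictures, and the other two tray pots are untouched. I'll carry it towards the carousel, high and passing behind the post.

carry_out(delta_pos=[[0.1,-0.4,0.3],[0.2,-1.2,1],[0.3,-2.2,2],[0.4,-3.4,3.4],[0.6,-4.6,5],[0.8,-5.6,6.8],[1.0,-6.4,8.7],[1.2,-6.9,10.7],[1.4,-7.1,12.8],[1.6,-7.1,15],[1.8,-7.1,17.2],[2,-7.1,19.4]], rotation=[[0,0,0],[0,0,0],[0,0,0],[0,0,0],[0,0,0],[0,0,0],[0,0,0],[0,0,0],[0,0,0],[0,0,0],[0,0,0],[0,0,0]])

```text
t: 4.68
ee_pos: [421.9, -108.0, 231.5]
orientation: [-1.571, 0.0, -0.001]
ft_force: [0.3, -0.9, -1.0]
width: 56.6
```

carry_out(delta_pos=[[0.2,0,2.2],[0.4,0,4.4],[0.6,0,6.6],[0.8,0,8.8],[1,0,11],[1.2,0,13.2],[1.4,0,15.2],[1.6,0,16.8],[1.7,0,18],[1.8,0,18.7],[1.8,0,19],[1.8,0,19]], rotation=[[0,-0.01,0],[0,-0.03,0],[0,-0.06,0],[0,-0.09,0],[0,-0.12,0],[0,-0.15,0],[0,-0.18,0],[0,-0.21,0],[0,-0.24,0],[0,-0.26,0],[0,-0.28,0],[0,-0.28,0]])

```text
t: 5.68
ee_pos: [440.1, 80.7, 230.9]
orientation: [-1.56, -0.221, 0.221]
ft_force: [-0.3, -0.2, -1.8]
width: 56.2
```

```bash
python3 - <<'E'
from h import *
im,p=snap('wrist','w4'); go(440,80,230,16)
for X in ([545,199,76],[580,77,216]): print(proj('wrist',X,p))
E
```

```text
t 5.73 pos [440.1  80.2 230.9] yaw 16.01 q [  9.   8. 115.  -0.  57.  -7.] w 56.4 F [-1.1 -0.2 -0.6]
delta [-0.013  0.087 -0.017] rot [ 0.0001  0.0002 -0.    ]
[390.69026987  91.99808032]
[457.14378878 293.21246734]
```

View pics/w4.png

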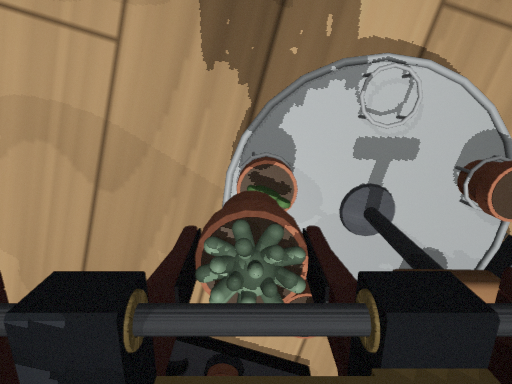

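The wrist picture shows the empty hoop near (391,95), the post base near (367,210), and the paddle pot at (267,183).

```bash
python3 - <<'E'
from h import *
a=cv2.imread('pics/w4.png')
cv2.imwrite('pics/crop4.png',cv2.resize(a[40:150,330:460],None,fx=5,fy=5,interpolation=cv2.INTER_CUBIC))
E
```

```text
(no output)
```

View pics/crop4.png

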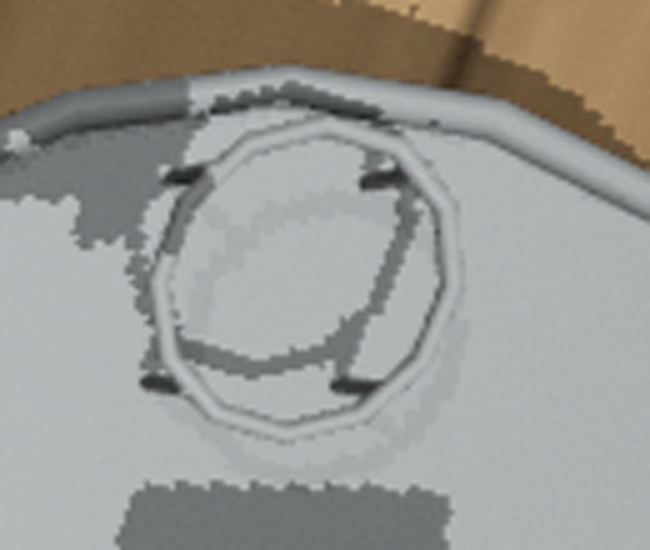

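```bash
python3 - <<'E'
from h import *
v=np.load('pics/w4.npy');p=(v[:3],v[3:])
f=lambda u,w,z:onz('wrist',(330+(u-2)/5,40+(w-2)/5),z,p)[:2]
P=np.array([f(*q,74) for q in [(153,275),(462,285),(325,115),(288,438),(208,413),(255,135),(405,155),(460,215),(385,410),(180,190)]])
A=np.c_[2*P,np.ones(len(P))];s=np.linalg.lstsq(A,(P**2).sum(1),rcond=None)[0]
print('ring outer',s[:2],'r',np.sqrt(s[2]+s[:2]@s[:2]), 'res',(np.linalg.norm(P-s[:2],axis=1)).round(1))
print('post base', onz('wrist',(367,210),60,p))
c=s[:2]-[580.3,76.9];print('rel',np.hypot(*c),np.degrees(np.arctan2(c[1],c[0])))
# deck outline points
for u,w in [(402,55),(300,85),(240,150),(228,190)]: q=onz('wrist',(u,w),50,p)[:2]; print(np.hypot(*(q-[580.3,76.9])))
E
```

```text
ring outer [547.36982031 195.68552293] r 29.937961978652556 res [29.7 30.3 30.2 29.5 29.5 29.7 28.1 30.6 30.5 31.1]
post base [576.08089612  77.09761002  60.        ]
rel 123.2655555821982 105.49464240885149
163.97885182551536
158.27039408092662
160.76012645012713
161.5508390278977
```

```bash
python3 - <<'E'
from h import *
go(547,196,265,16)
E
```

```text
t 5.73 pos [440.1  80.2 230.9] yaw 16.01 q [  9.   8. 115.  -0.  57.  -7.] w 56.4 F [-1.1 -0.2 -0.6]
delta [13.472 -3.415  8.18 ] rot [ 0.0001  0.0002 -0.    ]
```

carry_out(delta_pos=[[0.3,-0.3,0.2],[1.0,-0.9,0.6],[2.2,-1.6,1.3],[3.8,-2.3,2.3],[5.6,-2.9,3.4],[7.6,-3.3,4.6],[9.5,-3.4,5.8],[11.2,-3.4,6.8],[12.5,-3.4,7.6],[13.2,-3.4,8],[13.5,-3.4,8.2],[13.5,-3.4,8.2]], rotation=[[0,0,0],[0,0,0],[0,0,0],[0,0,0],[0,0,0],[0,0,0],[0,0,0],[0,0,0],[0,0,0],[0,0,0],[0,0,0],[0,0,0]])

```text
t: 6.73
ee_pos: [547.8, 196.2, 264.6]
orientation: [-1.56, -0.219, 0.219]
ft_force: [-0.1, 0.1, -1.8]
width: 56.3
```

```bash
python3 - <<'E'
from h import *
im,p=snap('wrist','w5'); go(547,196,120,16)
print(proj('wrist',[547,196,76],p))
cv2.imwrite('pics/crop5.png',cv2.resize(im[70:230,170:350],None,fx=3.7,fy=3.7,interpolation=cv2.INTER_CUBIC))
E
```

```text
t 6.78 pos [547.3 195.8 264.6] yaw 15.97 q [19. 18. 97. -0. 65.  3.] w 56.5 F [ 0.6 -0.8 -1.9]
delta [-0.015 14.458  0.03 ] rot [ 0.0002 -0.0005 -0.0007]
[250.59192237 170.63675635]
```

View pics/w5.png

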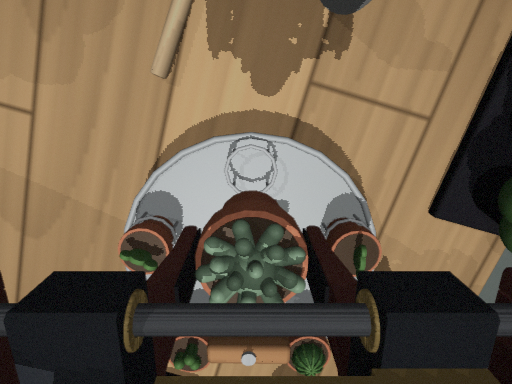

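View pics/crop5.png

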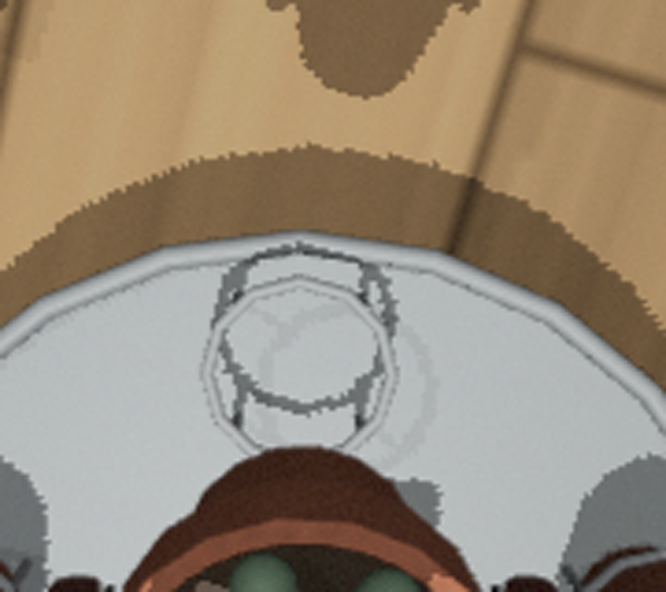

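The hoop ring is centred at about (251.1,170.5) in the wrist picture, right where (547,196) projects, so the two views agree within 1 mm. I'll lower to just above the hoop and check.

carry_out(delta_pos=[[0,0.4,0],[0,1.4,0],[0,3,0],[0,5,0],[0,7,0],[0,9,0],[0,10.8,0],[0,12.2,0],[0,13.3,0],[0,14,0],[0,14.2,0],[0,14.2,0]], rotation=[[0,0,0],[0,0,0],[0,0,0],[0,0,0],[0,0,0],[0,0,0],[0,0,0],[0,0,0],[0,0,0],[0,0,0],[0,0,0],[0,0,0]])

```text
t: 7.78
ee_pos: [547.4, 195.9, 122.3]
orientation: [-1.56, -0.218, 0.219]
ft_force: [-0.6, -0.1, -1.6]
width: 56.2
```

```bash
python3 - <<'E'
from h import *
im,p=snap('wrist','w6'); s,_=snap('scene','s6'); go(547.3,196,88,16)
o=np.zeros((480,800,3),np.uint8)
o[:,:400]=cv2.resize(im[100:292,170:330],(400,480),interpolation=cv2.INTER_CUBIC)
o[:,400:]=cv2.resize(s[150:246,240:320],(400,480),interpolation=cv2.INTER_CUBIC)
cv2.imwrite('pics/crop6.png',o)
E
```

```text
t 7.88 pos [548.  196.2 123.3] yaw 15.98 q [ 19.  28. 103.   0.  49.   3.] w 56.0 F [ 1.2 -0.9 -1.7]
delta [-0.078  3.533 -0.005] rot [-0.0001 -0.0003  0.0011]
```

View pics/crop6.png

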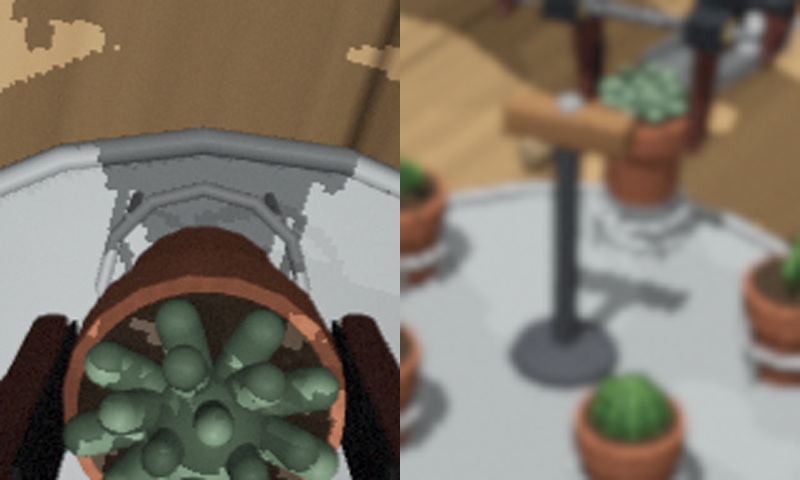

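The pot hangs centred over the ring, both at x≈204 in the enlarged crop. I'll lower it slowly through the hoop.

carry_out(delta_pos=[[0,0.3,0],[0,0.7,0],[0,1.1,0],[0,1.5,0],[0,1.9,0],[0,2.2,0],[0,2.5,0],[0,2.8,0],[0,3.0,0],[0,3.2,0],[0,3.2,0]], rotation=[[0,0,0],[0,0,0],[0,0,0],[0,0,0],[0,0,0],[0,0,0],[0,0,0],[0,0,0],[0,0,0],[0,0,0],[0,0,0]])

```text
t: 8.8
ee_pos: [547.3, 196.1, 90.3]
orientation: [-1.56, -0.219, 0.219]
ft_force: [-0.6, 0.1, -1.6]
width: 56.3
```

carry_out(delta_pos=[[0,0.1,0],[0,0.2,0],[0,0.2,0]], rotation=[[0,0,0],[0,0,0],[0,0,0]])

```text
t: 9.05
ee_pos: [547.5, 196.1, 88.6]
orientation: [-1.56, -0.219, 0.219]
ft_force: [-0.7, 1.3, -2.2]
width: 56.3
```

carry_out(delta_pos=[[0,0.05,0],[0,0.1,0],[0,0.1,0]], rotation=[[0,0,0],[0,0,0],[0,0,0]])

```text
t: 9.3
ee_pos: [547.5, 196.1, 87.7]
orientation: [-1.56, -0.219, 0.219]
ft_force: [0.6, -0.3, -0.6]
width: 56.1
```

carry_out(delta_pos=[[0,0.05,0],[0,0.1,0],[0,0.1,0]], rotation=[[0,0,0],[0,0,0],[0,0,0]])

```text
t: 9.55
ee_pos: [547.9, 196.3, 87.1]
orientation: [-1.56, -0.22, 0.218]
ft_force: [0.4, -0.3, 2.4]
width: 56.2
```

Contact came at z≈87, which is deck height plus the grip offset, with the force turning from −1.6 to +2.4 N. Releasing now.

carry_out(delta_pos=[[0,0,0],[0,0,0],[0,0,0]], rotation=[[0,0,0],[0,0,0],[0,0,0]], hand=75)

```text
t: 9.8
ee_pos: [547.5, 196.1, 86.6]
orientation: [-1.56, -0.219, 0.219]
ft_force: [0.5, 0.6, 0.5]
width: 62.1
```

carry_out(delta_pos=[[0,0,0],[0,0,0],[0,0,0],[0,0,0]], rotation=[[0,0,0],[0,0,0],[0,0,0],[0,0,0]], hand=0)

```text
t: 10.13
ee_pos: [547.5, 196.1, 86.6]
orientation: [-1.56, -0.219, 0.219]
ft_force: [1.1, -0.1, -0.8]
width: 85.0
```

```bash
python3 - <<'E'
from h import *
im,p=snap('wrist','w7'); s,_=snap('scene','s7'); go(547.3,196,260,16)
o=np.zeros((480,800,3),np.uint8)
o[:,:400]=cv2.resize(im[100:292,170:330],(400,480),interpolation=cv2.INTER_CUBIC)
o[:,400:]=cv2.resize(s[150:246,240:320],(400,480),interpolation=cv2.INTER_CUBIC)
cv2.imwrite('pics/crop7.png',o)
E
```

```text
t 10.23 pos [547.5 196.1  86.7] yaw 15.99 q [ 19.  31. 104.   0.  45.   3.] w 87.5 F [ 0.5 -0.3 -0.1]
delta [-2.6000e-02 -1.7334e+01 -6.0000e-03] rot [-0.     -0.0002 -0.    ]
```

View pics/crop7.png

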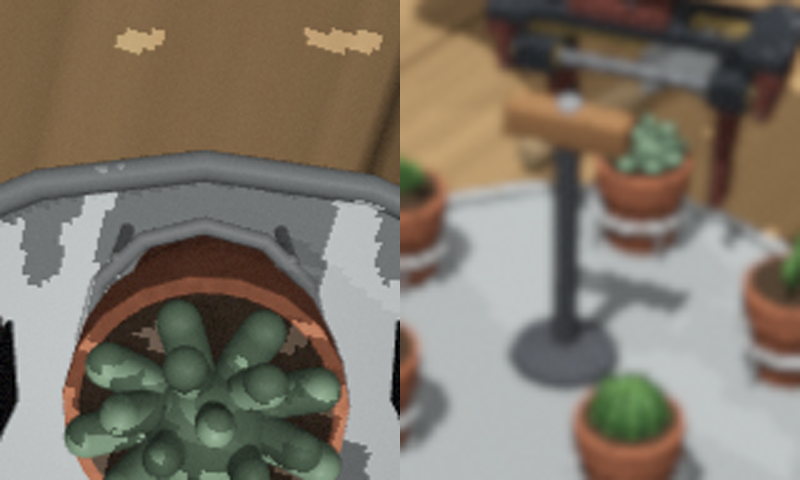

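The rosette pot stands down inside the hoop, with the ring below its lip in the scene crop at (645,215), and the fingers are clear. I'll rise straight up, then swing over the grip.

carry_out(delta_pos=[[0,-0.5,0],[0,-1.5,0],[0,-3,0],[0,-5.5,0],[0,-8.5,0],[0,-12,0],[0,-15,0],[0,-17.5,0],[0,-18.8,0],[0,-19.3,0]], rotation=[[0,0,0],[0,0,0],[0,0,0],[0,0,0],[0,0,0],[0,0,0],[0,0,0],[0,0,0],[0,0,0],[0,0,0]])

```text
t: 11.07
ee_pos: [548.8, 196.6, 283.7]
orientation: [-1.559, -0.223, 0.215]
ft_force: [0.2, 0.9, 0.6]
width: 87.3
```

carry_out(delta_pos=[[0,0,-1],[0,0,-2],[0,0,-3.5],[0,0,-5],[0,0,-6.5],[0,0,-8],[0,0,-9.5],[0,0,-10.8],[0,0,-11.6],[0,0,-12],[-0.1,0,-12.3],[-0.1,0,-12.3]], rotation=[[0,-0.1,0],[0,-0.22,0],[0,-0.34,0],[0,-0.46,0],[0,-0.58,0],[0,-0.7,0],[0,-0.82,0],[0,-0.94,0],[0,-1.06,0],[0,-1.18,0],[0,-1.3,0],[0,-1.42,0]])

```text
t: 12.07
ee_pos: [579.9, 76.8, 279.2]
orientation: [-1.142, -1.306, 1.308]
ft_force: [1.1, -0.9, 0.7]
width: 87.7
```

```bash
python3 - <<'E'
from h import *
im,p=snap('wrist','w8'); s,_=snap('top','t8'); go(580,77,280,106)
print(proj('wrist',[580,77,216],p))
E
```

```text
t 12.17 pos [580.   77.3 279.2] yaw 97.40 q [  6.  17.  95.   0.  67. -91.] w 88.1 F [ 0.2  0.1 -0.5]
delta [-0.034 -0.079  0.003] rot [-1.100e-03 -1.501e-01  1.000e-04]
[251.36184956 207.01601615]
```

View pics/w8.png

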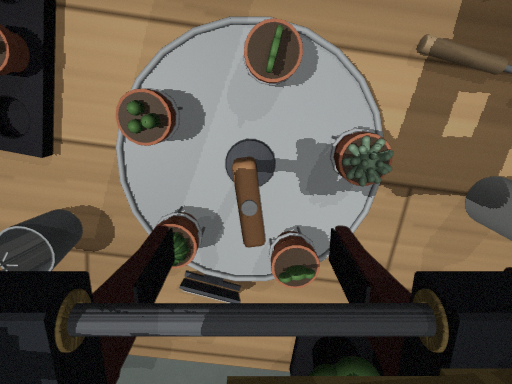

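View pics/t8.png

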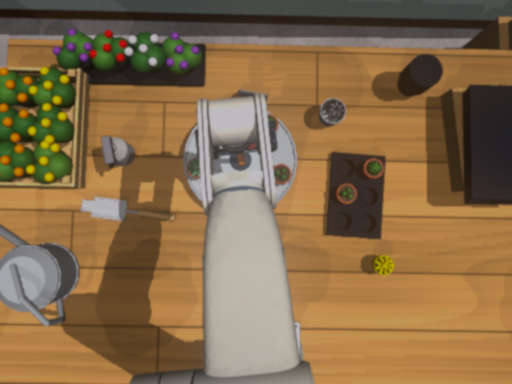

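The wrist picture shows the bar from (245,163) to (254,243), the rosette pot at (363,158) in its hoop, and the card plate at (211,287).

```bash
python3 - <<'E'
from h import *
a=cv2.imread('pics/w8.png');v=np.load('pics/w8.npy');p=(v[:3],v[3:])
hsv=cv2.cvtColor(a,cv2.COLOR_BGR2HSV).astype(int)
print(hsv[180:240:15,250].tolist())
m=np.zeros(a.shape[:2],np.uint8);s=hsv[150:255,225:280];m[150:255,225:280]=(s[...,1]>80)&(s[...,0]<25)
n,l,st,c=cv2.connectedComponentsWithStats(m);i=1+np.argmax(st[1:,4]);q=cv2.findNonZero((l==i).astype(np.uint8))
W=np.array([onz('wrist',t[0],216,p)[:2] for t in q.astype(float)],np.float32)
r=cv2.minAreaRect(W);print('bar',r)
b=cv2.boxPoints(r);print(b.round(1))
def fit(x0,x1,y0,y1,z,nm):
    m=np.zeros(a.shape[:2],np.uint8)
    s=hsv[y0:y1,x0:x1]; m[y0:y1,x0:x1]=((s[...,0]<12)|(s[...,0]>172))&(s[...,1]>90)&(s[...,2]>90)
    h=cv2.convexHull(cv2.findNonZero(m));P=np.array([onz('wrist',q[0],z,p)[:2] for q in h.astype(float)])
    A=np.c_[2*P,np.ones(len(P))];s=np.linalg.lstsq(A,(P**2).sum(1),rcond=None)[0]
    print(nm,s[:2].round(1),'r',np.sqrt(s[2]+s[:2]@s[:2]).round(1));return s[:2]
fit(110,185,80,152,108,'columns');fit(240,308,12,88,108,'paddle');fit(325,400,125,195,108,'rosette')
cv2.imwrite('pics/crop8.png',cv2.resize(a[225:310,150:330],None,fx=4.4,fy=4.4,interpolation=cv2.INTER_CUBIC))
cv2.imwrite('pics/crop8b.png',cv2.resize(a[145:260,200:300],None,fx=5,fy=5,interpolation=cv2.INTER_CUBIC))
E
```

```text
[[14, 136, 103], [13, 132, 104], [110, 7, 115], [13, 130, 104]]
bar ((577.53466796875, 74.42234802246094), (70.84906768798828, 17.746564865112305), 14.393239974975586)
[[541.   74.2]
 [545.4  57. ]
 [614.1  74.6]
 [609.6  91.8]]
columns [535.1 -41.6] r 28.5
paddle [455.1  81.4] r 28.5
rosette [547.7 195.1] r 28.3
```

View pics/crop8.png

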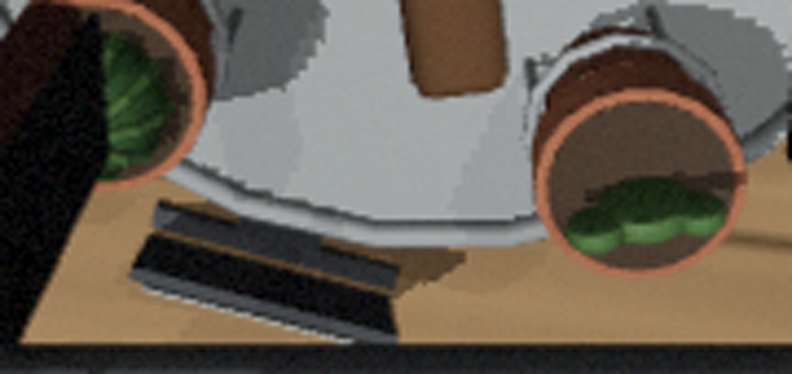

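View pics/crop8b.png

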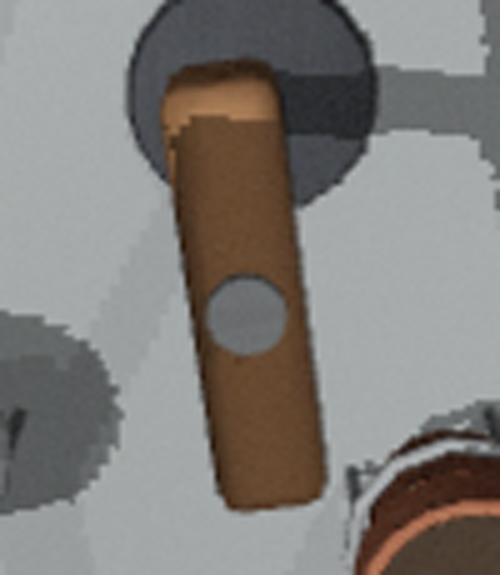

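```bash
python3 - <<'E'
from h import *
v=np.load('pics/w8.npy');p=(v[:3],v[3:])
P=np.array([[547.7,195.1],[455.1,81.4],[535.1,-41.6]])
A=np.c_[2*P,np.ones(3)];s=np.linalg.solve(A,(P**2).sum(1));c=s[:2];print('circ',c,np.sqrt(s[2]+c@c))
for q,o in zip(P,(0,72,144)): d=q-c;print(np.degrees(np.arctan2(d[1],d[0]))%360-o)
f=lambda u,w,z:onz('wrist',(150+(u-1.7)/4.4,225+(w-1.7)/4.4),z,p)[:2]
for a,b in (((165,203),(400,270)),((155,228),(395,290)),((150,235),(392,297)),((133,275),(395,340))):
    for z in (0,50):
        d=f(*b,z)-f(*a,z);print(z,'len',np.hypot(*d).round(1),'normal',(np.degrees(np.arctan2(d[1],d[0]))-90).round(2),'mid',((f(*a,z)+f(*b,z))/2).round(1))
print('cap',onz('wrist',(200+247/5,145+315/5),217,p))
E
```

```text
circ [579.39704112  74.72734382] 124.47601685462033
104.75247736566278
104.92713192857266
105.15334362756573
0 len 88.3 normal -10.48 mid [781.  44.]
50 len 78.3 normal -10.48 mid [749.5  46.6]
0 len 89.9 normal -8.95 mid [790.6  42.2]
50 len 79.7 normal -8.95 mid [758.  45.]
0 len 90.7 normal -8.85 mid [793.7  41.1]
50 len 80.5 normal -8.85 mid [760.7  44. ]
0 len 99.0 normal -8.5 mid [811.3  40.3]
50 len 87.8 normal -8.5 mid [776.4  43.3]
cap [580.62942568  75.59271301 217.        ]
```

```bash
python3 - <<'E'
from h import *
go(580,75.4,187,104.8)
E
```

```text
t 12.17 pos [580.   77.3 279.2] yaw 97.40 q [  6.  17.  95.   0.  67. -91.] w 88.1 F [ 0.2  0.1 -0.5]
delta [-0.193  9.221  0.013] rot [-1.100e-03 -1.292e-01  1.000e-04]
```

carry_out(delta_pos=[[-0.17,1,0],[-0.17,3,0],[-0.17,5,0],[-0.17,7,0],[-0.17,8.3,0],[-0.17,9,0],[-0.17,9.2,0],[-0.17,9.2,0]], rotation=[[0,-0.05,0],[0,-0.1,0],[0,-0.13,0],[0,-0.13,0],[0,-0.13,0],[0,-0.13,0],[0,-0.13,0],[0,-0.13,0]])

```text
t: 12.83
ee_pos: [580.5, 76.0, 187.5]
orientation: [-1.076, -1.395, 1.396]
ft_force: [0.1, 0.1, 0.5]
width: 87.6
```

```bash
python3 - <<'E'
from h import *
im,p=snap('wrist','w9'); go(580,75.4,187,104.8)
E
```

```text
t 12.88 pos [581.   76.  188.2] yaw 104.72 q [  6.  23. 100.   0.  57. -98.] w 87.8 F [-0.  -0.4 -0.5]
delta [-0.035  0.115  0.11 ] rot [ 0.0005 -0.0014 -0.    ]
```

View pics/w9.png

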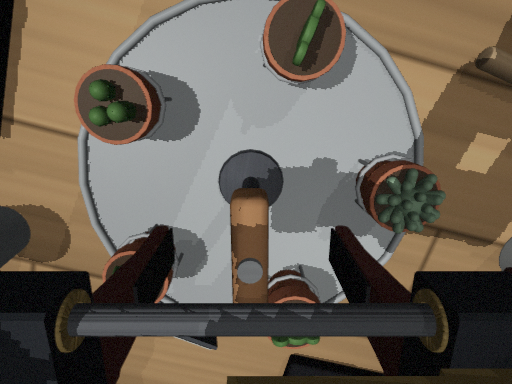

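The bar lies centred and parallel between the fingers (u≈250, fingers at 170 and 335). Closing now, in two stages to stay gentle.

carry_out(delta_pos=[[0,0,0],[0,0,0],[0,0,0],[0,0,0],[0,0,0],[0,0,0],[0,0,0],[0,0,0]], rotation=[[0,0,0],[0,0,0],[0,0,0],[0,0,0],[0,0,0],[0,0,0],[0,0,0],[0,0,0]], hand=190)

```text
t: 13.55
ee_pos: [580.6, 75.9, 187.7]
orientation: [-1.076, -1.397, 1.397]
ft_force: [-0.3, -0.0, -0.4]
width: 38.2
```

carry_out(delta_pos=[[0,0,0],[0,0,0],[0,0,0],[0,0,0],[0,0,0],[0,0,0]], rotation=[[0,0,0],[0,0,0],[0,0,0],[0,0,0],[0,0,0],[0,0,0]], hand=255)

```text
t: 14.05
ee_pos: [580.9, 75.2, 187.6]
orientation: [-1.077, -1.397, 1.398]
ft_force: [1.5, -5.9, -1.7]
width: 17.7
```

Gripped at an opening of 17.7 mm. I'll turn the stand clockwise by about 114°, which is +1.99 rad about tool y, ramping gently.

carry_out(delta_pos=[[-0.02,0,0],[-0.04,0,0],[-0.05,0,0],[-0.05,0,0],[-0.05,0,0],[-0.05,0,0],[-0.05,0,0],[-0.05,0,0],[-0.05,0,0],[-0.05,0,0],[-0.05,0,0],[-0.05,0,0]], rotation=[[0,0.005,0],[0,0.015,0],[0,0.03,0],[0,0.05,0],[0,0.075,0],[0,0.105,0],[0,0.14,0],[0,0.18,0],[0,0.22,0],[0,0.26,0],[0,0.3,0],[0,0.34,0]])

```text
t: 15.05
ee_pos: [580.9, 74.9, 187.7]
orientation: [-1.249, -1.146, 1.147]
ft_force: [1.1, -6.9, -0.5]
width: 18.3
```

carry_out(delta_pos=[[0,0,0],[0,0,0],[0,0,0],[0,0,0],[0,0,0],[0,0,0],[0,0,0],[0,0,0],[0,0,0],[0,0,0],[0,0,0],[0,0,0]], rotation=[[0,0.04,0],[0,0.08,0],[0,0.12,0],[0,0.16,0],[0,0.2,0],[0,0.24,0],[0,0.28,0],[0,0.32,0],[0,0.36,0],[0,0.4,0],[0,0.44,0],[0,0.48,0]])

```text
t: 16.05
ee_pos: [580.7, 74.4, 187.6]
orientation: [-1.426, -0.783, 0.785]
ft_force: [1.0, -8.8, -0.3]
width: 17.5
```

carry_out(delta_pos=[[0,0,0],[0,0,0],[0,0,0],[0,0,0],[0,0,0],[0,0,0],[0,0,0],[0,0,0],[0,0,0],[0,0,0],[0,0,0],[0,0,0]], rotation=[[0,0.04,0],[0,0.08,0],[0,0.12,0],[0,0.16,0],[0,0.2,0],[0,0.24,0],[0,0.28,0],[0,0.32,0],[0,0.36,0],[0,0.4,0],[0,0.44,0],[0,0.48,0]])

```text
t: 17.05
ee_pos: [580.4, 74.1, 187.6]
orientation: [-1.533, -0.411, 0.414]
ft_force: [-0.6, -10.5, 1.0]
width: 17.8
```

carry_out(delta_pos=[[0,0,0],[0,0,0],[0,0,0],[0,0,0],[0,0,0],[0,0,0],[0,0,0],[0,0,0],[0,0,0],[0,0,0],[0,0,0],[0,0,0]], rotation=[[0,0.04,0],[0,0.08,0],[0,0.12,0],[0,0.16,0],[0,0.2,0],[0,0.24,0],[0,0.28,0],[0,0.32,0],[0,0.36,0],[0,0.4,0],[0,0.43,0],[0,0.46,0]])

```text
t: 18.05
ee_pos: [579.9, 73.9, 187.6]
orientation: [-1.573, -0.051, 0.054]
ft_force: [-2.1, -11.4, 2.9]
width: 17.8
```

carry_out(delta_pos=[[0,0,0],[0,0,0],[0,0,0],[0,0,0],[0,0,0],[0,0,0],[0,0,0],[0,0,0]], rotation=[[0,0.03,0],[0,0.055,0],[0,0.075,0],[0,0.09,0],[0,0.1,0],[0,0.105,0],[0,0.11,0],[0,0.11,0]])

```text
t: 18.72
ee_pos: [579.8, 73.9, 187.6]
orientation: [-1.573, 0.035, -0.032]
ft_force: [-2.2, -11.8, 2.8]
width: 18.1
```

```bash
python3 - <<'E'
from h import *
im,p=snap('wrist','w10'); snap('scene','s10'); snap('top','t10');go(580,75,187,-9.2)
E
```

```text
t 18.87 pos [579.8  73.9 187.6] yaw -2.43 q [  6.  23. 100.  -0.  57.   9.] w 17.9 F [ -3.  -11.7   3.2]
delta [0.018 0.063 0.109] rot [ 0.0025  0.1182 -0.0019]
```

View pics/w10.png

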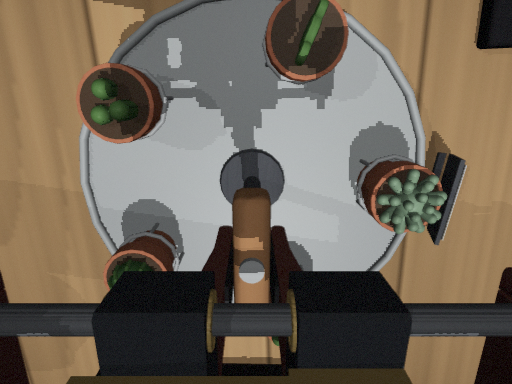

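View pics/s10.png

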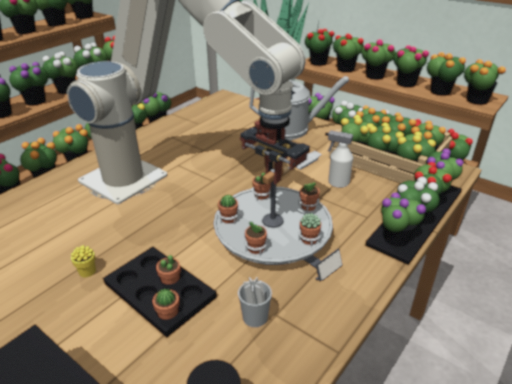

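The rosette pot is now at (405,198) in the wrist picture, beside the card plate at (447,198), and all the pots are upright in the scene view. Next I measure the remaining angle.

```bash
python3 - <<'E'
from h import *
a=cv2.imread('pics/w10.png')
cv2.imwrite('pics/crop10.png',cv2.resize(a[140:255,350:480],None,fx=5,fy=5,interpolation=cv2.INTER_CUBIC))
t=cv2.imread('pics/t10.png');cv2.imwrite('pics/crop10t.png',cv2.resize(t[85:225,170:310],None,fx=4.2,fy=4.2,interpolation=cv2.INTER_CUBIC))
E
```

```text
(no output)
```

View pics/crop10.png

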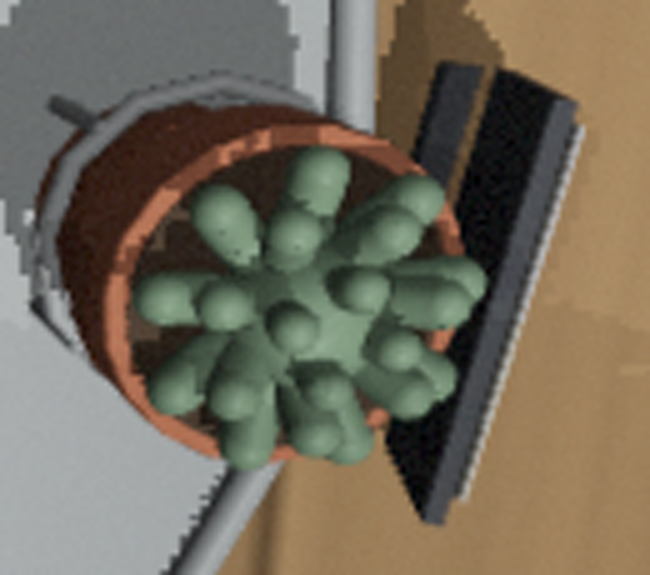

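View pics/crop10t.png

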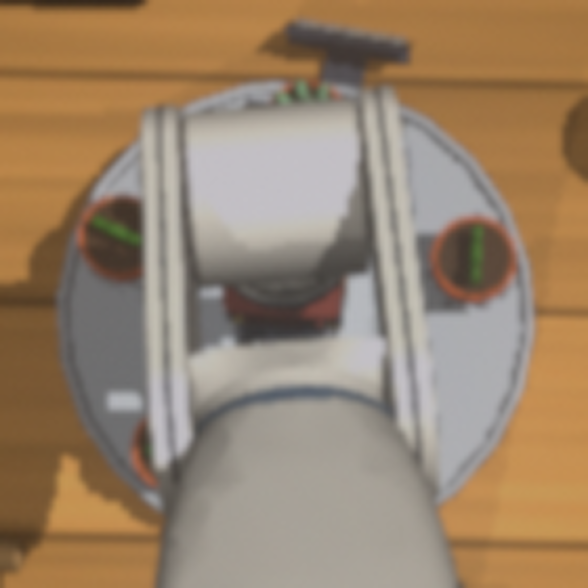

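```bash
python3 - <<'E'
from h import *
from scipy.optimize import brentq
a=cv2.imread('pics/w10.png');v=np.load('pics/w10.npy');p=(v[:3],v[3:]);hsv=cv2.cvtColor(a,cv2.COLOR_BGR2HSV).astype(int)
def fit(x0,x1,y0,y1,z,nm):
    m=np.zeros(a.shape[:2],np.uint8)
    s=hsv[y0:y1,x0:x1]; m[y0:y1,x0:x1]=((s[...,0]<12)|(s[...,0]>172))&(s[...,1]>90)&(s[...,2]>90)
    h=cv2.convexHull(cv2.findNonZero(m));P=np.array([onz('wrist',q[0],z,p)[:2] for q in h.astype(float)])
    A=np.c_[2*P,np.ones(len(P))];s=np.linalg.lstsq(A,(P**2).sum(1),rcond=None)[0]
    print(nm,s[:2].round(1),'r',np.sqrt(s[2]+s[:2]@s[:2]).round(1));return s[:2]
P=np.array([fit(360,450,155,240,108,'rosette'),fit(260,355,0,85,108,'paddle'),fit(70,165,60,150,108,'columns')])
A=np.c_[2*P,np.ones(3)];s=np.linalg.solve(A,(P**2).sum(1));c=s[:2];print('circ',c,np.sqrt(s[2]+c@c))
for q,o in zip(P,(0,72,144)): d=q-c;print((np.degrees(np.arctan2(d[1],d[0]))%360-o+180)%360-180)
f=lambda u,w,z:onz('wrist',(350+(u-2)/5,140+(w-2)/5),z,p)[:2]
for A1,B1 in (((577,100),(437,522)),((552,97),(424,520)),((582,125),(462,500)),((490,68),(387,440))):
    L=lambda z:np.hypot(*(f(*A1,z)-f(*B1,z)))-90
    try: z=brentq(L,-60,150)
    except Exception: z=40
    d=f(*A1,z)-f(*B1,z);m=(f(*A1,z)+f(*B1,z))/2
    print('z for 90mm %.0f'%z,'normal %.2f'%(np.degrees(np.arctan2(d[1],d[0]))-90),'mid',m.round(1),'az %.2f r %.0f'%(np.degrees(np.arctan2(*(m-c)[::-1])),np.hypot(*(m-c))))
E
```

```text
rosette [704.1  69.3] r 28.6
paddle [623.1 192.1] r 28.3
columns [482.  152.7] r 28.4
circ [579.6097286   75.25673846] 124.63630885650801
-2.731800700412009
-2.430054388191479
-2.4287997456880532
z for 90mm 49 normal -10.00 mid [778.1  42.7] az -9.31 r 201
z for 90mm 49 normal -8.64 mid [774.5  43.3] az -9.32 r 198
z for 90mm 11 normal -9.21 mid [806.4  28.7] az -11.61 r 231
z for 90mm -0 normal -7.92 mid [792.6  39.7] az -9.47 r 216
```

The card's edges give two estimates of the front: about −9.3° from the axis to the plate's middle, and −8.6° to −10° from the edge normals. The place is at −2.5°. I'll turn by the remaining 0.12 rad and relieve the sideways push by 1 mm.

carry_out(delta_pos=[[0,0,-0.02],[0,0,-0.04],[0,0,-0.06],[0,0,-0.08],[0,0,-0.1],[0,0,-0.1],[0,0,-0.1],[0,0,-0.1],[0,0,-0.1],[0,0,-0.1],[0,0,-0.1]], rotation=[[0,0.006,0],[0,0.018,0],[0,0.036,0],[0,0.056,0],[0,0.076,0],[0,0.094,0],[0,0.108,0],[0,0.116,0],[0,0.12,0],[0,0.12,0],[0,0.12,0]])

```text
t: 19.78
ee_pos: [579.6, 73.9, 187.6]
orientation: [-1.568, 0.129, -0.126]
ft_force: [-4.5, -5.8, 2.3]
width: 18.0
```

```bash
python3 - <<'E'
from h import *
a,p=snap('wrist','w11'); s,_=snap('scene','s11');go(579.6,74,187.6,-9.3)
cv2.imwrite('pics/crop11.png',np.hstack([cv2.resize(a[130:260,340:480],(400,372),interpolation=cv2.INTER_CUBIC),cv2.resize(s[160:300,200:350],(400,372),interpolation=cv2.INTER_CUBIC)]))
hsv=cv2.cvtColor(a,cv2.COLOR_BGR2HSV).astype(int)
def fit(x0,x1,y0,y1,z,nm):
    m=np.zeros(a.shape[:2],np.uint8)
    s=hsv[y0:y1,x0:x1]; m[y0:y1,x0:x1]=((s[...,0]<12)|(s[...,0]>172))&(s[...,1]>90)&(s[...,2]>90)
    h=cv2.convexHull(cv2.findNonZero(m));P=np.array([onz('wrist',q[0],z,p)[:2] for q in h.astype(float)])
    A=np.c_[2*P,np.ones(len(P))];s=np.linalg.lstsq(A,(P**2).sum(1),rcond=None)[0]
    print(nm,s[:2].round(1),'r',np.sqrt(s[2]+s[:2]@s[:2]).round(1));return s[:2]
P=np.array([fit(360,450,155,240,108,'rosette'),fit(260,355,0,85,108,'paddle'),fit(70,165,60,150,108,'columns')])
A=np.c_[2*P,np.ones(3)];s=np.linalg.solve(A,(P**2).sum(1));c=s[:2];print('circ',c,np.sqrt(s[2]+c@c))
for q,o in zip(P,(0,72,144)): d=q-c;print((np.degrees(np.arctan2(d[1],d[0]))%360-o+180)%360-180)
E
```

```text
t 19.88 pos [579.7  73.9 187.6] yaw -9.30 q [  6.  23. 100.  -0.  57.  15.] w 18.1 F [-3.  -7.   2.1]
delta [-0.008  0.004  0.006] rot [ 0.0012  0.     -0.002 ]
rosette [702.5  54.7] r 28.5
paddle [636.8 186.2] r 28.4
columns [492.  163.7] r 28.4
circ [579.78352206  75.50837939] 124.48622819367877
-9.635580124213675
-9.240494044444972
-9.128465905221987
```

View pics/w11.png

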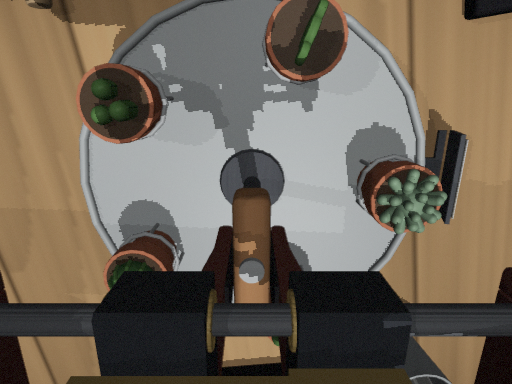

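View pics/crop11.png

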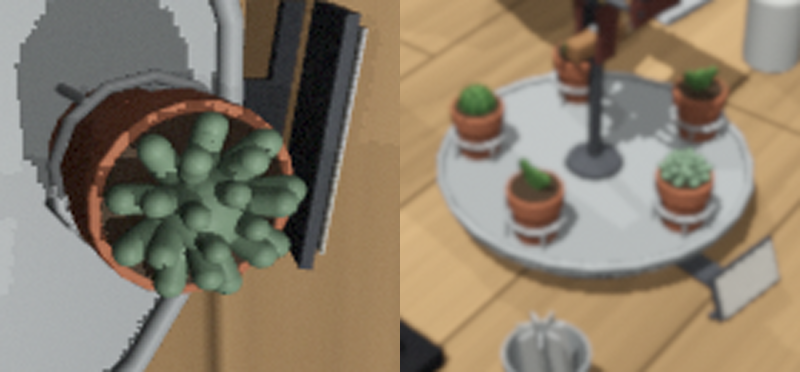

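All checks agree. The place bears −9.1° to −9.6° and the card −9.3°. In the wrist picture, the card edge's lean (49/256 = 0.191) matches what a line across the jaw direction should show (0.189). All the pots are upright in their hoops, and the gripper is closed on the bar at 18 mm. Handing in.

```bash
python3 - <<'E'
from workcell import ctrl
print(ctrl.close_job()); o=ctrl.get_obs(); print(o['t'],o['width'],o['ee_pos'])
E
```

```text
the job is handed in; nothing more can be done
None
the job is handed in; nothing more can be done
```

I took the rosette pot out of the tray by its lip, stood it down through the empty hoop onto the deck and let go. I then gripped the wooden bar, turned the stand about 114° clockwise, and handed in at about 20 s still holding the bar (opening 18 mm).

- **Alignment:** the last checks put the pot's place at −9.1° to −9.6° against the card at about −9.3°. Single card-edge readings were blurrier, scattering from −7.9° to −11.6°, but the final edge-slope check agreed with −9.3°.
- **Pots:** the last pictures show the carousel pots in view upright and in place. After the pot was set down, a top view showed the two remaining tray pots unmoved.
- **Leftover force:** about 8 N of harmless sideways push remained on the gripper, because my estimate of the turning axis was off by 1–2 mm.

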